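Start a fresh tub for the glaze test rings

TASK

Unlock the top tub from the leaning stack by twisting it anticlockwise (as seen looking into its mouth) while lifting it, draw it off, and stand it gently upright near the middle of the banding wheel, still empty, and let go of it. Then drop the two flat clay test rings into it, one after the other, each let go just above the tub's mouth, so that they lie flat on one another in the tub. Leave the other things on the bench where they are.

Things in the scene. Friction and masses are not known exactly. Their poses are not given: they have to be found in the camera images.
- tub: The top tub of the stack, the one that comes off: stepped round grey plastic tub, open at the top, 62 mm tall, 70 g. Origin: centre of its underside; z along its axis out of the mouth, x towards one of its two ears. Foot: 48 mm across, lowest 24 mm. Above it the collar, 58 mm across. In the stack the foot is 24 mm deep in the next tub with 1.5 mm play, the collar resting on that tub's rim.
- tub_grip (a point): On the tub's axis, 45 mm above its underside; axes as the tub's. The collar, to be gripped, is plain, round, 58 mm across, 24 to 62 mm above the underside; its +y and -y sides are free for fingers. On its +x and -x sides are ears flush with the rim (58 to 62 mm up, reaching 37.5 mm from the axis, 12 mm wide) and hooks below.
- tub_hook (a point): Middle of the hook on the tub's +x side (35 mm from the axis, 21 mm up); its twin is on -x. Hooks: 14 to 28 mm up, reach 43.5 mm out, 17 mm wide. They grip under the lower tub's ears with 2.5 mm axial play, so a straight pull does not free the tub. Turned anticlockwise (positive about the tub's z) by 0.5 to 1.5 rad it is free to be drawn off along its axis; clockwise it meets stops at once.
- tub_floor (a point): Centre of the flat floor inside the tub, 28 mm above its underside; the cavity is 51 mm across and 34 mm deep, its rim 62 mm above the tub's underside.
- stack: Plywood rack, fixed, with the two lower tubs fast in it (they neither turn nor come off). Origin: on the bench under the rack. The tubs' common axis leans 26 degrees from vertical towards the rack's -x, roughly towards the robot. Base 145 x 130 mm (x from -60 to 85 mm); with the top tub on, the mouth's centre is 166 mm above the bench.
- stack_mouth (a point): Centre of the rim of the lower tub in which the top tub is nested; axes as the rack's.
- wheel_top (a point): Centre of the flat top face of the banding wheel: a metal turntable with a round 160 mm head, 50 mm high, fixed, does not turn. z up.
- ring_a: Flat fired-clay test ring, 46 mm outer and 22 mm inner diameter, 10 mm thick, 25 g, lying flat on the bench. Origin: its centre, at half its thickness (5 mm above the bench); z along its axis.
- ring_b: The second test ring, the same as ring_a.
- prop: Bystander: white ceramic kiln prop, an upright rod 26 mm across and 35 mm high, standing between the two rings. Origin at its underside.
- mug: Bystander: clay mug, 85 mm high, at the far side. Origin at its underside.
- vase: Bystander: squat white vase, 116 mm across, 105 mm high, at the far side. Origin at its underside.
- jar: Bystander: closed jar, 100 mm high, 70 mm across, at the far side. Origin at its underside.
- brush: Bystander: brush 170 mm long lying on the bench near the robot. Origin under it.
- rib: Bystander: flat wooden rib 90 x 45 x 8 mm lying on the bench. Origin at its underside.
- roller: Bystander: wooden roller 40 mm across, 200 mm long, lying on the bench at the right. Origin at its underside.
Things that resemble listed ones, but are neither listed nor needed, are in the scene too. Of the things that look like the stack, the middle-sized one is meant.

How it is judged:
On the way, in this order (a step that is already met when the one before it is completed fails the run):
1. the tub has been drawn off the stack (distance between tub and stack_mouth above 0.06 m), for 0.1 s.
2. the empty tub stands upright and released near the middle of the wheel, both rings still outside (horizontal distance between tub and wheel_top below 0.04 m and angle between tub's own z axis and vertical below 0.1 rad and z of tub in the frame of wheel_top between -0.004 and 0.005 m and linear speed of tub below 0.03 m/s and contact force between the fingers and tub below 0.05 N and distance between each of ring_a, ring_b and tub above 0.09 m), for 0.2 s.
At the end, for the whole second after the job is handed in: The tub stands at rest, upright (within 0.1 rad), its foot on the wheel's face and within 40 mm of the wheel's centre; both rings lie at rest in its cavity, flat (within 0.15 rad of the tub's axis), one on the other on its floor, the centres of both within 29 to 47 mm above the tub's underside (horizontal distance between tub and wheel_top below 0.04 m and angle between tub's own z axis and vertical below 0.1 rad and z of tub in the frame of wheel_top between -0.004 and 0.005 m and horizontal distance between each of ring_a, ring_b and tub below 0.008 m and z of ring_a in the frame of tub between 0.029 and 0.047 m and angle between the z axis of each of ring_a, ring_b and the z axis of tub, either way round below 0.15 rad and linear speed of each of ring_a, ring_b, tub below 0.03 m/s and z of ring_b in the frame of tub between 0.029 and 0.047 m); the robot touches nothing.
It fails at once if a ring is dropped from high up (moves faster than 1.25 m/s while not held: a fall of some 80 mm) ((linear speed of ring_a above 1.25 m/s and contact force between the fingers and ring_a below 0.05 N) or (linear speed of ring_b above 1.25 m/s and contact force between the fingers and ring_b below 0.05 N)).
It fails at once if the tub is dropped (moves faster than 0.6 m/s while not held: a fall of some 18 mm) (linear speed of tub above 0.6 m/s and contact force between the fingers and tub below 0.05 N).
It fails at once if a bystander is moved more than 30 mm (distance of any of prop, mug, vase, jar, brush, rib, roller from where it was at the start of the episode above 0.03 m).
It also fails if it takes over 72 s, if anything falls off the work surface, if the arm or the gripper's body presses on something with over 40 N, if the wrist force passes 120 N, or if a joint passes its speed limit or range.

ROBOT

A 7-joint arm with a two-finger parallel gripper is mounted at the origin on the work surface. World frame = base frame: x ahead of the robot, y to its left, z up, the work surface at z = 0. Lengths are in m, angles in rad, forces in N, time in s.
With the tool pointing down it reaches from about 0.4 to 0.875 m from the base axis. Payload 6.5 kg.
Tool frame: the origin (TCP) lies midway between the tips of the shut fingers; the grasp point (between the pads) lies 19 mm behind it; z points along the fingers, y is the line along which they close (so a half turn about z gives the same grasp; the last joint's range is limited). The gripper opens to 88 mm and grips with 3 to 60 N. Pads are 18 mm wide; open, the fingers measure 123 mm over their backs; the gripper's body (75 mm by 187 mm) begins 45 mm behind the grasp point.
Start: joints at [-1.331, 0.536, -0.004, 1.538, 0.003, 1.067, -0.071], TCP at [0.196, 0.62, 0.239] pointing down, gripper open.
Joint ranges: [-2.7, 2.7], [-0.37, 2.16], [-1.27, 1.26], [0.24, 2.4], [-1.31, 4.45], [0.19, 1.91], [-2.76, 2.76]. Speed limits (rad/s): [2.39, 2.39, 3.14, 3.14, 3.14, 3.14, 3.14].

INTERFACE

Orientations are given as a unit quaternion [w, x, y, z].
In Python, from station import sensors, grab_frame, r gives the robot as it stands.
- The arm moves only by the tool play_rows, never from a script. Its argument "steps" is a list of rows, each a list of 6 numbers: the shift along the tool's x, y, z in mm, then the turn, a rotation vector about the tool's x, y, z in degrees. In form: [[x, y, z, ax, ay, az], ...]. A call has 1 to 5 rows; each row shifts and turns the commanded pose from where the row before left it, along the tool's axes as they then stand; what a row does not reach is not made up. A row lasts 1/10 s, in which the tool goes at most 50 mm and 8.59 degrees, less where a joint would pass 70% of its speed; a pose out of reach is approached as far as the arm can. A call with a gripper value outside its range is refused whole. "grip" is the finger opening in mm, from 0 to 88.1, set as the call begins (left out, the last holds). The fingers move at their own pace and stop on an object; "newtons" is the grip in N (left out, the last holds). Time passes only in rows, so rows that do not move let the fingers close. It gives the time, the measured TCP pose, the force, the opening and the grip force at its end, in the units of the state.
- sensors.get_obs(): the state, without advancing time (a new reading comes with each control period).
- grab_frame(name): name is "side" or "top" or "wrist"; returns a dict with "img" (384x512x3 uint8, red, green, blue), "fx", "fy", "cx", "cy" (pixels), "k1" (the pictures are not rectified: a ray, as slopes to the right and down, at radius r is drawn at 1 + k1 r^2 times it, then the intrinsics apply), "R" (3x3) and "t" (3): a world point X has camera coordinates R X + t; the wrist camera has in their place "tool_from_camera" (4x4, takes a point from camera to tool coordinates, whose origin is the TCP and whose axes are the flange's). Camera axes: x right, y down, z forward; pixel columns grow to the right and rows downward; lengths in m; the calibration is good to about 2 mm. A picture is of the moment at which its call begins: read the wrist's pose just before it. There is no depth.
- r.finish_job(): hands the job in; it is judged then, once.
The state is a dict: "t": time; "joint_pos": joint angles; "qd": joint speeds; "joint_torque": joint torques, N m; "eef_pos": TCP position; "eef_rot": TCP orientation; "wrist_force": force on the tool from outside, world axes, zero at the start; "torque": the same for the moment, N m; "finger_gap": finger opening in m; "gripper_force": force on a finger pad.
Only numpy, scipy, OpenCV 4.12 (cv2) and the standard library are available. Lean on these libraries where they do the work, as an engineer would, in place of code of your own. Each camera call takes 0.05 s, during which the arm holds its last target. There are 200 camera calls.

## Working session

There is one attempt and no reset: what is moved stays moved. The work goes in short steps, Python scripts to look and compute and a tool call to move; the robot and the scene stay as the last step left them, time stands still between calls to the robot, and variables do not carry over. Pictures are saved under pics/ and viewed, at most 10 in all, crops included, and the job is handed in when it is done.

Besides the shell and the picture viewer there is one more tool, called after "Request:" as name(argument=value, ...) on one line, values as JSON. play_rows: Moves the arm, as the interface text tells. Its arguments: {"type":"object","properties":{"steps":{"type":"array","items":{"type":"array","items":{"type":"number"}}},"grip":{"type":"number"},"newtons":{"type":"number"}},"required":["steps"]}

```bash
mkdir -p pics; cat > h.py <<'E'
import numpy as np, cv2
from scipy.spatial.transform import Rotation as Ro
from station import sensors, grab_frame, r
def pose():
    o=sensors.get_obs(); q=o['eef_rot']; T=np.eye(4)
    T[:3,:3]=Ro.from_quat([q[1],q[2],q[3],q[0]]).as_matrix(); T[:3,3]=o['eef_pos']; return T
def grab(n):
    T=pose(); f=grab_frame(n)
    if n=='wrist': C=T@np.array(f['tool_from_camera'])
    else:
        C=np.eye(4); C[:3,:3]=np.array(f['R']).T; C[:3,3]=-C[:3,:3]@np.array(f['t'])
    f['C']=C; return f
def ray(f,u,v):
    K=np.array([[f['fx'],0,f['cx']],[0,f['fy'],f['cy']],[0,0,1.]])
    p=cv2.undistortPoints(np.array([[[u,v]]],float),K,np.array([f['k1'],0,0,0,0.]))[0,0]
    return f['C'][:3,3], f['C'][:3,:3]@np.array([p[0],p[1],1])
def onz(f,u,v,z):
    o,d=ray(f,u,v); return o+d*(z-o[2])/d[2]
def two(a,b):  # two rays -> midpoint, gap
    (o,d),(p,e)=a,b
    s=np.linalg.lstsq(np.c_[d,-e],p-o,rcond=None)[0]; x=o+d*s[0]; y=p+e*s[1]
    return (x+y)/2,np.linalg.norm(x-y)
def proj(f,X):
    C=f['C']; c=C[:3,:3].T@(np.asarray(X)-C[:3,3]); a=c[:2]/c[2]; a=a*(1+f['k1']*(a@a))
    return a*[f['fx'],f['fy']]+[f['cx'],f['cy']]
def save(f,name): cv2.imwrite('pics/'+name,cv2.cvtColor(f['img'],cv2.COLOR_RGB2BGR))
E
python3 - <<'E'
from h import *
import pickle
a=grab('top');b=grab('side');c=grab('wrist')
pickle.dump((a,b,c),open('f0.pkl','wb'))
im=np.hstack([a['img'],b['img']]); 
for n,f in (('top',a),('side',b)): 
    cv2.imwrite(f'pics/{n}0.png',cv2.resize(cv2.cvtColor(f['img'],cv2.COLOR_RGB2BGR),(800,600),interpolation=cv2.INTER_CUBIC)); print(n,f['C'].round(3),f['fx'],f['cx'],f['cy'],f['k1'])
print(c['tool_from_camera'],c['fx']); print(sensors.get_obs())
E
```

```text
top [[-0.019 -0.979  0.201  0.257]
 [-1.     0.019  0.    -0.067]
 [-0.004 -0.201 -0.98   1.221]
 [ 0.     0.     0.     1.   ]] 417.82816286587473 251.6854004557329 191.24322923808867 0.029403353305369844
side [[ 0.845 -0.374  0.383 -0.03 ]
 [-0.535 -0.565  0.628 -0.938]
 [-0.019 -0.736 -0.677  1.038]
 [ 0.     0.     0.     1.   ]] 427.98224235116 255.13697517950249 182.12608887276065 -0.10091144323505107
[[ 6.02754309e-04 -9.53708195e-01 -3.00732962e-01  7.78856496e-02]
 [ 9.99999564e-01  3.60534542e-04  8.60927573e-04 -2.10255721e-03]
 [-7.12649061e-04 -3.00733350e-01  9.53707997e-01 -1.46234935e-01]
 [ 0.00000000e+00  0.00000000e+00  0.00000000e+00  1.00000000e+00]] 291.6786452270131
{'t': 0.15, 'joint_pos': array([-1.33118988,  0.53699907, -0.00442454,  1.53865089,  0.00259897,
        1.0673272 , -0.0711985 ]), 'qd': array([-5.66006858e-04, -1.78720511e-03,  1.15503189e-03, -4.48467760e-03,
        2.47666849e-04, -7.85695077e-05,  8.14237589e-04]), 'joint_torque': array([ 1.91551284e-03, -5.71327472e+01,  9.91973765e-01, -2.51830781e+01,
       -5.61768003e-02,  1.51344953e-02,  1.03157327e-04]), 'eef_pos': array([0.19555923, 0.61937037, 0.23803416]), 'eef_rot': array([-5.05985445e-05,  1.52278269e-01,  9.88337419e-01, -6.87554783e-04]), 'wrist_force': array([ 0.36915422, -0.41033921, -0.00735106]), 'torque': array([-0.03677041, -0.02276352, -0.04317248]), 'gripper_force': 0.0, 'finger_gap': 0.08837722180579115}
```

View pics/top0.png

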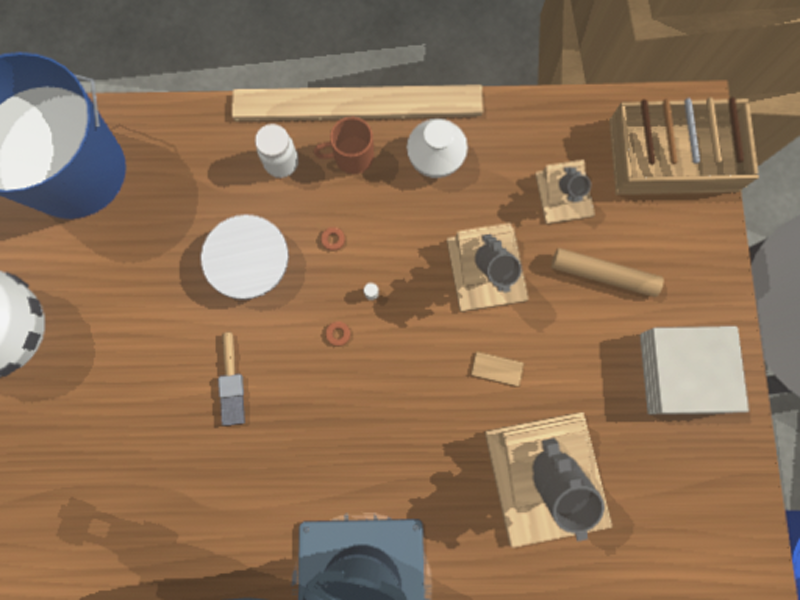

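View pics/side0.png

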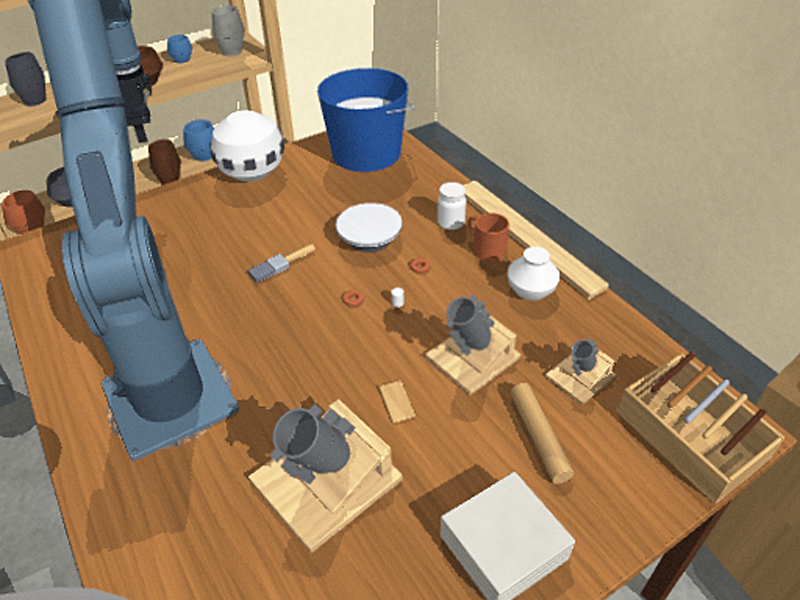

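```bash
python3 - <<'E'
from h import *
import pickle
a,b,c=pickle.load(open('f0.pkl','rb'))
s=1/1.5625
for n,u,v,z in (('mouth',504,270,.166),('smallmouth',575,186,.1),('bigmouth',580,506,.25),('wheel',244,256,.05),('ra',333,239,.01),('rb',338,333,.01),('prop',371,290,.035)):
    print(n,onz(a,u*s,v*s,z).round(3))
for n,u,v,z in (('mouth',465,311,.166),('wheel',369,226,.05),('ra',419,265,.01),('rb',352,298,.01),('prop',398,292,.035)):
    print(n,onz(b,u*s,v*s,z).round(3))
print(two(ray(a,504*s,270*s),ray(b,465*s,311*s)))
# base corners of middle rack on bench
for u,v in ((450,240),(515,224),(527,300),(462,310)): print(onz(a,u*s,v*s,0.01).round(3))
# ring/wheel masks
hsv=cv2.cvtColor(a['img'],cv2.COLOR_RGB2HSV)
for p in ((244,256),(333,230),(338,323),(504,270),(500,245),(560,470)): print(p,a['img'][int(p[1]*s),int(p[0]*s)],hsv[int(p[1]*s),int(p[0]*s)])
def crop(f,u,v,w,h,k): 
    x,y=int(u*s),int(v*s); return cv2.resize(f['img'][y-h//2:y+h//2,x-w//2:x+w//2],None,fx=k,fy=k,interpolation=cv2.INTER_CUBIC)
im=np.hstack([crop(a,495,265,80,80,5),crop(b,475,335,80,80,5)])
cv2.imwrite('pics/stack.png',cv2.cvtColor(im,cv2.COLOR_RGB2BGR))
E
```

```text
mouth [ 0.518 -0.252  0.166]
smallmouth [ 0.688 -0.399  0.1  ]
bigmouth [ 0.151 -0.326  0.25 ]
wheel [0.583 0.209 0.05 ]
ra [0.625 0.047 0.01 ]
rb [0.442 0.038 0.01 ]
prop [ 0.517 -0.026  0.035]
mouth [ 0.526 -0.257  0.166]
wheel [0.58  0.195 0.05 ]
ra [0.627 0.047 0.01 ]
rb [0.441 0.036 0.01 ]
prop [ 0.523 -0.027  0.035]
(array([ 0.52328914, -0.25401795,  0.16313147]), np.float64(0.009256982013263698))
[ 0.618 -0.178  0.01 ]
[ 0.648 -0.305  0.01 ]
[ 0.498 -0.319  0.01 ]
[ 0.481 -0.196  0.01 ]
(244, 256) [222 222 222] [  0   0 222]
(333, 230) [173 106  79] [  9 139 173]
(338, 323) [179 111  81] [  9 140 179]
(504, 270) [82 78 74] [15 25 82]
(500, 245) [122 118 113] [ 17  19 122]
(560, 470) [111 109 107] [ 15   9 111]
```

View pics/stack.png

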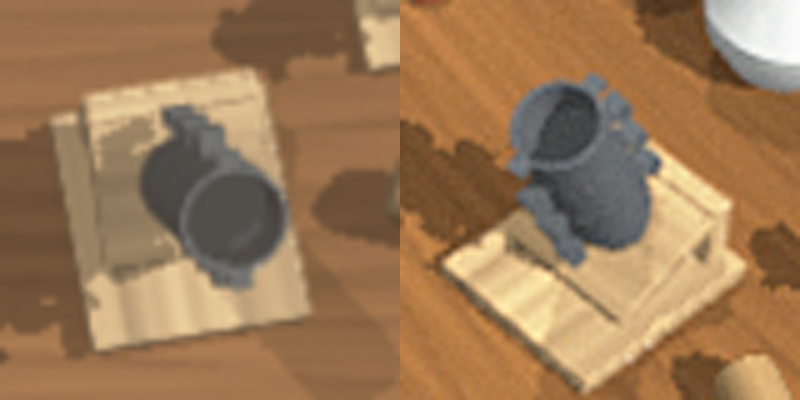

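The three stack-like things in the enlarged top view are the small one at (575,186), the middle one at (500,265) and the large one at (565,490). The middle-sized one at (500,265) is the stack meant, and its base measures about 138 x 130 mm, which fits. The crop shows its mouth and leaning tubs, with ears and hooks lying along the lean direction.

```bash
cat >> h.py <<'E'
def screw(T1,n,T0=None):
    T0=pose() if T0 is None else T0
    from scipy.linalg import logm,expm
    E=expm(np.real(logm(np.linalg.inv(T0)@T1))/n)
    row=np.r_[E[:3,3]*1000,Ro.from_matrix(E[:3,:3]).as_rotvec(degrees=True)].round(2)
    P=T0.copy(); pts=[]
    for i in range(n): P=P@E; pts.append(P[:3,3].round(3))
    return row,pts
def toolT(p,zt,ydir):
    z=-np.asarray(zt)/np.linalg.norm(zt); x=np.cross(ydir,z); x/=np.linalg.norm(x)
    T=np.eye(4); T[:3,:3]=np.c_[x,np.cross(z,x),z]; T[:3,3]=p; return T
def axis(phi,lean=26): 
    l=np.radians(lean);return np.array([-np.sin(l)*np.cos(phi),-np.sin(l)*np.sin(phi),np.cos(l)])
E
python3 - <<'E'
from h import *
import pickle
a,b,c=pickle.load(open('f0.pkl','rb'))
phi=np.radians(10); z=axis(phi); m=np.array([.521,-.254,.166])
T=toolT(m+.1*z,z,[-np.sin(phi),np.cos(phi),0])
T0=pose(); Tm=T0.copy(); Tm[:3,3]=[.45,.25,.3]
# translate-only first 10 rows then screw
d=T0[:3,:3].T@(Tm[:3,3]-T0[:3,3])*1000/10; print(d.round(1))
row,p=screw(T,15,Tm); print(row,p[::3]); print(T)
# wheel in both views
for f,(u,v),z in ((a,(244,256),.05),(b,(369,226),.05)):
    g=f['img'].astype(int); m=((g.min(2)>165)&(g.max(2)-g.min(2)<22)).astype(np.uint8)
    n,L,S,Ce=cv2.connectedComponentsWithStats(m); k=L[int(v/1.5625),int(u/1.5625)]
    co=max(cv2.findContours((L==k).astype(np.uint8),0,1)[0],key=len); e=cv2.fitEllipse(cv2.convexHull(co)); 
    P=np.array([onz(f,*q[0],z)[:2] for q in co]); print('wheel',S[k],onz(f,*e[0],z),cv2.minEnclosingCircle(P.astype(np.float32)))
E
```

```text
[-35.4 -27.6  -6.2]
[ -4.11 -34.26   3.3   -0.42  -1.7   -1.8 ] [array([0.444, 0.216, 0.297]), array([0.432, 0.113, 0.286]), array([0.43 , 0.01 , 0.276]), array([ 0.439, -0.093,  0.267]), array([ 0.459, -0.195,  0.259])]
[[-0.88513935 -0.17364818  0.4317113   0.47782887]
 [-0.15607395  0.98480775  0.07612235 -0.26161224]
 [-0.43837115  0.         -0.89879405  0.2558794 ]
 [ 0.          0.          0.          1.        ]]
wheel [ 129  138   55   53 2292] [0.5831071  0.20875502 0.05      ] ((0.5841228365898132, 0.20840677618980408), 0.07997002452611923)
wheel [215 130  42  28 885] [0.58379489 0.20238931 0.05      ] ((0.5862347483634949, 0.20373950898647308), 0.08690274506807327)
```

Request:
play_rows(steps=[[-35.4, -27.6, -6.2, 0, 0, 0], [-35.4, -27.6, -6.2, 0, 0, 0], [-35.4, -27.6, -6.2, 0, 0, 0], [-35.4, -27.6, -6.2, 0, 0, 0], [-35.4, -27.6, -6.2, 0, 0, 0]], grip=88)

```text
t: 0.65
eef_pos: [0.3237, 0.4331, 0.2698]
eef_rot: [-0.0, 0.152, 0.988, -0.0]
wrist_force: [0.8, -0.4, -0.2]
finger_gap: 0.0878
gripper_force: 0.0
```

Request:
play_rows(steps=[[-35.4, -27.6, -6.2, 0, 0, 0], [-35.4, -27.6, -6.2, 0, 0, 0], [-35.4, -27.6, -6.2, 0, 0, 0], [-35.4, -27.6, -6.2, 0, 0, 0], [-35.4, -27.6, -6.2, 0, 0, 0]])

```text
t: 1.15
eef_pos: [0.4508, 0.2483, 0.301]
eef_rot: [-0.0, 0.152, 0.988, 0.0]
wrist_force: [-0.1, 1.2, -0.0]
finger_gap: 0.0878
gripper_force: 0.0
```

Request:
play_rows(steps=[[-4.1, -34.3, 3.3, -0.42, -1.7, -1.8], [-4.1, -34.3, 3.3, -0.42, -1.7, -1.8], [-4.1, -34.3, 3.3, -0.42, -1.7, -1.8], [-4.1, -34.3, 3.3, -0.42, -1.7, -1.8], [-4.1, -34.3, 3.3, -0.42, -1.7, -1.8]])

```text
t: 1.65
eef_pos: [0.4294, 0.0775, 0.2833]
eef_rot: [0.077, 0.073, 0.994, 0.007]
wrist_force: [0.6, 0.0, -0.4]
finger_gap: 0.088
gripper_force: 0.0
```

Request:
play_rows(steps=[[-4.1, -34.3, 3.3, -0.42, -1.7, -1.8], [-4.1, -34.3, 3.3, -0.42, -1.7, -1.8], [-4.1, -34.3, 3.3, -0.42, -1.7, -1.8], [-4.1, -34.3, 3.3, -0.42, -1.7, -1.8], [-4.1, -34.3, 3.3, -0.42, -1.7, -1.8]])

```text
t: 2.15
eef_pos: [0.4389, -0.0948, 0.2671]
eef_rot: [0.152, -0.006, 0.988, 0.014]
wrist_force: [0.9, 1.2, -0.0]
finger_gap: 0.0879
gripper_force: 0.0
```

Request:
play_rows(steps=[[-4.1, -34.3, 3.3, -0.42, -1.7, -1.8], [-4.1, -34.3, 3.3, -0.42, -1.7, -1.8], [-4.1, -34.3, 3.3, -0.42, -1.7, -1.8], [-4.1, -34.3, 3.3, -0.42, -1.7, -1.8], [-4.1, -34.3, 3.3, -0.42, -1.7, -1.8]])

```text
t: 2.65
eef_pos: [0.4658, -0.2281, 0.2555]
eef_rot: [0.204, -0.065, 0.977, 0.017]
wrist_force: [-0.1, -0.6, -0.2]
finger_gap: 0.088
gripper_force: 0.0
```

Request:
play_rows(steps=[[0, 0, 0, 0, 0, 0], [0, 0, 0, 0, 0, 0], [0, 0, 0, 0, 0, 0]])

```text
t: 2.95
eef_pos: [0.4666, -0.222, 0.2559]
eef_rot: [0.203, -0.068, 0.977, 0.019]
wrist_force: [-0.0, 0.8, 0.5]
finger_gap: 0.0879
gripper_force: 0.0
```

```bash
python3 - <<'E'
from h import *
import pickle
c=grab('wrist'); pickle.dump(c,open('w1.pkl','wb'))
o=sensors.get_obs(); print(pose().round(3),o['joint_pos'].round(2),o['t'])
cv2.imwrite('pics/w1.png',cv2.resize(cv2.cvtColor(c['img'],cv2.COLOR_RGB2BGR),(800,600)))
E
```

```text
[[-0.908 -0.142  0.395  0.467]
 [-0.126  0.99   0.066 -0.222]
 [-0.4    0.01  -0.916  0.256]
 [ 0.     0.     0.     1.   ]] [ 0.04  0.15  0.53  2.15 -0.61  0.62  2.72] 3.0
```

View pics/w1.png

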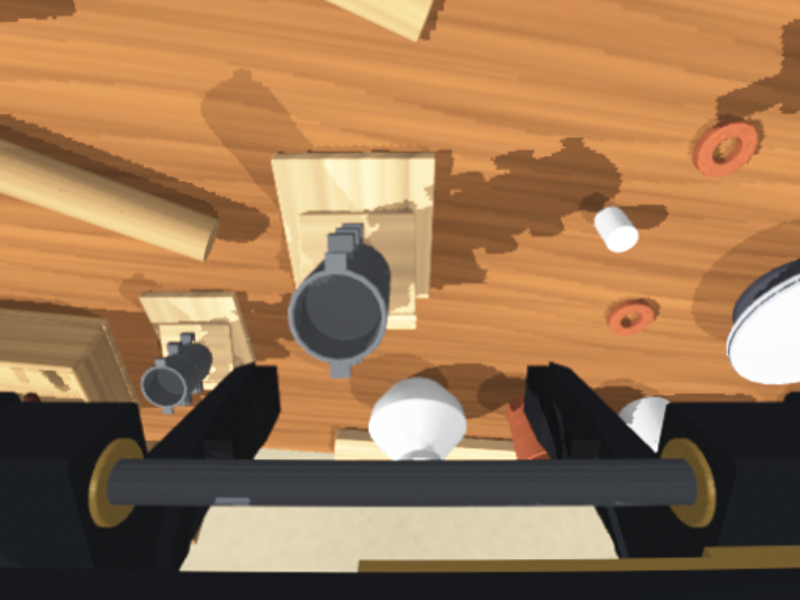

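The view from above shows the stack's mouth at (338,315), its ears at (338,262) and (341,370), and the rack's front edge running from (275,157) to (435,155). Joint 7 is almost at its limit, so I'll use the half-turned grasp.

```bash
python3 - <<'E'
from h import *
import pickle
c=pickle.load(open('w1.pkl','rb'));a,b,_=pickle.load(open('f0.pkl','rb'))
s=1/1.5625
m=onz(c,338*s,315*s,.166); print('mouth',m)
for f,u,v in((a,504,270),(b,465,311)): print(two(ray(c,338*s,315*s),ray(f,u*s,v*s)))
p=onz(c,275*s,157*s,.012);q=onz(c,435*s,155*s,.012); e=p-q; L=np.linalg.norm(e); print('front edge',p,q,L,'phi',np.degrees(np.arctan2(-(q-p)[0],(q-p)[1])))
phi=np.arctan2(-(q-p)[0],(q-p)[1])
mid=(p+q)/2; print('rack origin', mid[:2]+.06*np.array([np.cos(phi),np.sin(phi)]))
for ph in (phi,np.radians(10)):
  zt=axis(ph)
  def pl(u,v):
    o,d=ray(c,u*s,v*s); return o+d*((m-o)@zt)/(d@zt)
  P=[pl(*x) for x in ((338,273),(341,376),(289,315),(388,316),(338,360))]
  for x in P: print((x-m).round(4),np.linalg.norm(x-m).round(4))
  d=P[1]-P[0]; print('ear dir deg',np.degrees(np.arctan2(d[1],d[0])))
E
```

```text
mouth [ 0.51765804 -0.25221451  0.166     ]
(array([ 0.51843184, -0.25201719,  0.1650702 ]), np.float64(0.0004959059656452974))
(array([ 0.52910401, -0.25205408,  0.15730943]), np.float64(0.0050412705441495054))
front edge [ 0.4983692  -0.31740117  0.012     ] [ 0.47959298 -0.1925208   0.012     ] 0.12628402514404252 phi 8.55058435420619
rack origin [ 0.54831419 -0.24604003]
[-0.022  -0.0021 -0.0107] 0.0245
[0.0337 0.005  0.0166] 0.0379
[ 0.0039 -0.0279 -0.0002] 0.0281
[-0.0034  0.0285  0.0004] 0.0287
[0.0248 0.0024 0.0121] 0.0277
ear dir deg 7.3539972362264985
[-0.022  -0.0021 -0.0107] 0.0245
[0.0337 0.005  0.0166] 0.0379
[ 0.0041 -0.0279 -0.0004] 0.0282
[-0.0036  0.0285  0.0007] 0.0287
[0.0248 0.0024 0.0121] 0.0277
ear dir deg 7.351340008104881
```

Request:
play_rows(steps=[[0, 0, 0, 0, 0, 8.5], [0, 0, 0, 0, 0, 8.5], [0, 0, 0, 0, 0, 8.5], [0, 0, 0, 0, 0, 8.5], [0, 0, 0, 0, 0, 8.5]])

```text
t: 3.5
eef_pos: [0.4671, -0.2215, 0.2561]
eef_rot: [0.183, 0.292, 0.934, 0.092]
wrist_force: [-0.7, 0.1, -0.1]
finger_gap: 0.0878
gripper_force: 0.0
```

```bash
python3 - <<'E'
from h import *
o=sensors.get_obs(); print(pose().round(3),o['joint_pos'].round(2),o['t'])
E
```

```text
[[-0.762  0.513  0.395  0.467]
 [ 0.58   0.812  0.066 -0.222]
 [-0.287  0.279 -0.916  0.256]
 [ 0.     0.     0.     1.   ]] [-0.05  0.16  0.64  2.16 -0.64  0.63  2.01] 3.5
```

```bash
python3 - <<'E'
from h import *
phi=np.radians(8.3); z=axis(phi); m=np.array([.5185,-.2525,.166])
T=toolT(m+.08*z,z,[np.sin(phi),-np.cos(phi),0])
row,p=screw(T,18); print(row,p[::3],p[-1]); print(T.round(3))
E
```

```text
[-2.55  1.01  1.13 -0.17  0.03  7.6 ] [array([ 0.47 , -0.222,  0.256]), array([ 0.478, -0.226,  0.256]), array([ 0.484, -0.232,  0.254]), array([ 0.488, -0.24 ,  0.251]), array([ 0.489, -0.247,  0.247]), array([ 0.486, -0.254,  0.242])] [ 0.484 -0.258  0.238]
[[ 0.889  0.144  0.434  0.484]
 [ 0.13  -0.99   0.063 -0.258]
 [ 0.438  0.    -0.899  0.238]
 [ 0.     0.     0.     1.   ]]
```

Request:
play_rows(steps=[[-2.55, 1, 1.1, -0.17, 0.03, 7.6], [-2.55, 1, 1.1, -0.17, 0.03, 7.6], [-2.55, 1, 1.1, -0.17, 0.03, 7.6], [-2.55, 1, 1.1, -0.17, 0.03, 7.6], [-2.55, 1, 1.1, -0.17, 0.03, 7.6]])

```text
t: 4.0
eef_pos: [0.4805, -0.2276, 0.2554]
eef_rot: [0.143, 0.579, 0.788, 0.154]
wrist_force: [0.4, -0.1, -0.1]
finger_gap: 0.088
gripper_force: 0.0
```

Request:
play_rows(steps=[[-2.55, 1, 1.1, -0.17, 0.03, 7.6], [-2.55, 1, 1.1, -0.17, 0.03, 7.6], [-2.55, 1, 1.1, -0.17, 0.03, 7.6], [-2.55, 1, 1.1, -0.17, 0.03, 7.6], [-2.55, 1, 1.1, -0.17, 0.03, 7.6]])

```text
t: 4.5
eef_pos: [0.4879, -0.2396, 0.2517]
eef_rot: [0.089, 0.803, 0.555, 0.199]
wrist_force: [0.1, 0.1, 0.3]
finger_gap: 0.088
gripper_force: 0.0
```

Request:
play_rows(steps=[[-2.55, 1, 1.1, -0.17, 0.03, 7.6], [-2.55, 1, 1.1, -0.17, 0.03, 7.6], [-2.55, 1, 1.1, -0.17, 0.03, 7.6], [-2.55, 1, 1.1, -0.17, 0.03, 7.6], [-2.55, 1, 1.1, -0.17, 0.03, 7.6]])

```text
t: 5.0
eef_pos: [0.4874, -0.2521, 0.2444]
eef_rot: [0.024, 0.939, 0.263, 0.222]
wrist_force: [1.6, -0.2, -0.6]
finger_gap: 0.0879
gripper_force: 0.0
```

Request:
play_rows(steps=[[-2.55, 1, 1.1, -0.17, 0.03, 7.6], [-2.55, 1, 1.1, -0.17, 0.03, 7.6], [-2.55, 1, 1.1, -0.17, 0.03, 7.6], [0, 0, 0, 0, 0, 0], [0, 0, 0, 0, 0, 0]])

```text
t: 5.5
eef_pos: [0.4835, -0.2582, 0.2384]
eef_rot: [-0.015, 0.972, 0.075, 0.224]
wrist_force: [0.5, 0.6, 0.1]
finger_gap: 0.0882
gripper_force: 0.0
```

```bash
python3 - <<'E'
from h import *
import pickle
c=grab('wrist'); pickle.dump(c,open('w2.pkl','wb'))
o=sensors.get_obs(); print(pose().round(3),o['joint_pos'].round(2),o['t'])
# predicted rim circle overlay
phi=np.radians(8.3); z=axis(phi); m=np.array([.5185,-.2525,.166])
xt=np.array([np.cos(phi)*np.cos(.4538),np.sin(phi)*np.cos(.4538),np.sin(.4538)]); yt=np.cross(z,xt)
im=cv2.resize(cv2.cvtColor(c['img'],cv2.COLOR_RGB2BGR),(800,600))
for t in np.linspace(0,2*np.pi,24,endpoint=False):
    u=proj(c,m+.029*(np.cos(t)*xt+np.sin(t)*yt))*1.5625; cv2.circle(im,(int(u[0]),int(u[1])),2,(0,0,255),-1)
for k in(-.0375,.0375):
    u=proj(c,m+k*xt)*1.5625; cv2.circle(im,(int(u[0]),int(u[1])),2,(0,255,0),-1)
cv2.imwrite('pics/w2.png',im)
E
```

```text
[[ 0.888  0.151  0.434  0.483]
 [ 0.138 -0.989  0.062 -0.259]
 [ 0.438  0.004 -0.899  0.238]
 [ 0.     0.     0.     1.   ]] [-0.25  0.36  1.01  2.14 -1.02  0.76  0.03] 5.55
```

View pics/w2.png

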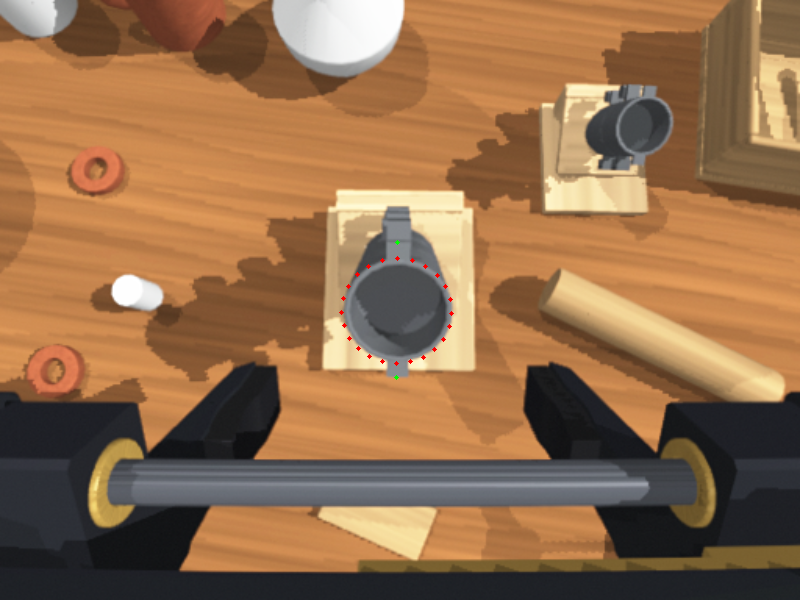

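```bash
python3 - <<'E'
from h import *
phi=np.radians(8.3); z=axis(phi); m=np.array([.5183,-.2528,.166])
T=toolT(m-.034*z,z,[np.sin(phi),-np.cos(phi),0])
row,p=screw(T,5); print(row,p)
E
```

```text
[ 0.000e+00 -1.400e-01  2.292e+01  1.000e-02  0.000e+00  9.000e-02] [array([ 0.493, -0.257,  0.218]), array([ 0.503, -0.255,  0.197]), array([ 0.513, -0.254,  0.177]), array([ 0.523, -0.252,  0.156]), array([ 0.533, -0.251,  0.135])]
```

Request:
play_rows(steps=[[0, -0.2, 23, 0, 0, 0.1], [0, -0.2, 23, 0, 0, 0.1], [0, -0.1, 23, 0, 0, 0.1], [0, -0.1, 23, 0, 0, 0.1], [0, -0.1, 22.5, 0, 0, 0.1]])

```text
t: 6.05
eef_pos: [0.533, -0.251, 0.134]
eef_rot: [-0.016, 0.972, 0.07, 0.223]
wrist_force: [0.0, -0.8, -0.8]
finger_gap: 0.0881
gripper_force: 0.0
```

Request:
play_rows(steps=[[0, 0, 0, 0, 0, 0], [0, 0, 0, 0, 0, 0], [0, 0, 0, 0, 0, 0], [0, 0, 0, 0, 0, 0], [0, 0, 0, 0, 0, 0]], grip=50, newtons=20)

```text
t: 6.55
eef_pos: [0.532, -0.2499, 0.136]
eef_rot: [-0.018, 0.972, 0.069, 0.224]
wrist_force: [-4.2, 5.4, 6.5]
finger_gap: 0.0562
gripper_force: 20.0
```

Request:
play_rows(steps=[[0, 0, 0, 0, 0, 0], [0, 0, 0, 0, 0, 0], [0, 0, 0, 0, 0, 0]])

```text
t: 6.85
eef_pos: [0.532, -0.2499, 0.136]
eef_rot: [-0.018, 0.972, 0.069, 0.224]
wrist_force: [-4.6, 5.9, 6.2]
finger_gap: 0.0563
gripper_force: 20.0
```

```bash
python3 - <<'E'
from h import *
o=sensors.get_obs(); print(pose().round(4),o['joint_pos'].round(2),o['t'],o['wrist_force'],o['torque'])
E
```

```text
[[ 0.8899  0.1415  0.4336  0.532 ]
 [ 0.1256 -0.9899  0.0652 -0.2499]
 [ 0.4384 -0.0036 -0.8988  0.136 ]
 [ 0.      0.      0.      1.    ]] [ 0.04  0.53  0.59  2.12 -1.3   0.58  0.22] 6.85 [-4.55777418  5.88509327  6.18547013] [1.28082941 0.81105563 0.66390023]
```

Request:
play_rows(steps=[[0, 0, -1.5, 0, 0, 0], [0, 0, -1.5, 0, 0, -2], [0, 0, 0, 0, 0, -5], [0, 0, 0, 0, 0, -5], [0, 0, 0, 0, 0, -5]])

```text
t: 7.35
eef_pos: [0.5309, -0.2506, 0.138]
eef_rot: [0.017, 0.951, 0.214, 0.224]
wrist_force: [-0.2, 5.2, -1.0]
finger_gap: 0.0561
gripper_force: 20.0
```

```bash
python3 - <<'E'
from h import *
o=sensors.get_obs(); print(pose().round(4),o['joint_pos'].round(2),o['t'],o['wrist_force'],o['torque'])
E
```

```text
[[ 0.8085  0.3986  0.433   0.5309]
 [ 0.4135 -0.9082  0.0639 -0.2506]
 [ 0.4187  0.1274 -0.8991  0.138 ]
 [ 0.      0.      0.      1.    ]] [ 0.08  0.51  0.55  2.11 -1.26  0.56  0.5 ] 7.35 [-0.20697072  5.20688206 -1.04446934] [0.94936041 0.7636987  0.46520012]
```

Request:
play_rows(steps=[[0, 0, 0, 0, 0, -7], [0, 0, 0, 0, 0, -7], [0, 0, 0, 0, 0, -7], [0, 0, 0, 0, 0, -7], [0, 0, 0, 0, 0, -7]])

```text
t: 7.85
eef_pos: [0.5312, -0.2512, 0.1383]
eef_rot: [0.084, 0.842, 0.49, 0.209]
wrist_force: [0.5, 4.5, -0.4]
finger_gap: 0.0564
gripper_force: 20.0
```

Request:
play_rows(steps=[[0, 0, 0, 0, 0, -5], [0, 0, 0, 0, 0, 0], [0, 0, -2, 0, 0, 0], [0, 0, -3, 0, 0, 0], [0, 0, -3, 0, 0, 0]])

```text
t: 8.35
eef_pos: [0.528, -0.2521, 0.1455]
eef_rot: [0.093, 0.822, 0.523, 0.205]
wrist_force: [2.5, 4.1, -2.7]
finger_gap: 0.0561
gripper_force: 20.0
```

```bash
python3 - <<'E'
from h import *
o=sensors.get_obs(); print(pose().round(4),o['joint_pos'].round(2),o['t'],o['wrist_force'],o['torque'])
E
```

```text
[[ 0.3695  0.8218  0.4338  0.528 ]
 [ 0.8976 -0.4364  0.0621 -0.2521]
 [ 0.2403  0.3664 -0.8989  0.1455]
 [ 0.      0.      0.      1.    ]] [ 0.16  0.47  0.44  2.11 -1.17  0.51  1.12] 8.35 [ 2.47931808  4.09160292 -2.65976126] [0.62164317 0.04168393 0.40463509]
```

Request:
play_rows(steps=[[0, 0, -6, 0, 0, 0], [0, 0, -6, 0, 0, 0], [0, 0, -6, 0, 0, 0], [0, 0, -6, 0, 0, 0], [0, 0, -8, 0, 0, 0]])

```text
t: 8.85
eef_pos: [0.5131, -0.2554, 0.1743]
eef_rot: [0.093, 0.822, 0.523, 0.204]
wrist_force: [-0.0, -0.5, -0.6]
finger_gap: 0.0564
gripper_force: 20.0
```

Request:
play_rows(steps=[[0, 0, -15, 0, 0, 0], [0, 0, -15, 0, 0, 0], [0, 0, -15, 0, 0, 0], [0, 0, -15, 0, 0, 0], [0, 0, 0, 0, 0, 0]])

```text
t: 9.35
eef_pos: [0.4875, -0.2597, 0.2298]
eef_rot: [0.094, 0.822, 0.522, 0.205]
wrist_force: [-0.3, -0.3, -0.5]
finger_gap: 0.0564
gripper_force: 20.0
```

```bash
python3 - <<'E'
from h import *
import pickle
o=sensors.get_obs(); print(pose().round(4),o['joint_pos'].round(2),o['t'],o['wrist_force'],o['torque'],o['finger_gap'])
c=grab('wrist');b=grab('side'); pickle.dump((c,b),open('w3.pkl','wb'))
x,y=proj(b,pose()[:3,3]).astype(int)
im=np.hstack([cv2.resize(c['img'],(400,300)),cv2.resize(b['img'][max(0,y-75):y+75,x-100:x+100],(400,300))])
cv2.imwrite('pics/w3.png',cv2.cvtColor(im,cv2.COLOR_RGB2BGR))
E
```

```text
[[ 0.3702  0.8202  0.4361  0.4875]
 [ 0.8977 -0.4366  0.0591 -0.2597]
 [ 0.2389  0.3696 -0.898   0.2298]
 [ 0.      0.      0.      1.    ]] [ 0.06  0.28  0.61  2.13 -0.88  0.62  0.88] 9.35 [-0.34497871 -0.28800177 -0.49992001] [-0.1359687   0.55991237  0.01841943] 0.05635971344631851
```

View pics/w3.png

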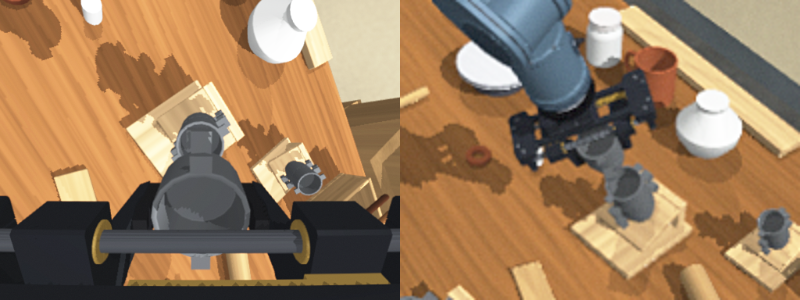

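The tub is drawn off and held square in the fingers. The lower tubs stayed in the rack.

```bash
python3 - <<'E'
from h import *
T0=pose(); T=toolT([.584,.207,.15],[0,0,1],[0,-1,0])
A=T0.copy(); A[2,3]+=.04; print((T0[:3,:3].T@[0,0,20]).round(1))
row,p=screw(T,20,A); print(row,p[::3],p[-1])
E
```

```text
[  4.8   7.3 -18. ]
[ 16.63 -18.49   5.67   0.57  -1.25   3.19] [array([ 0.481, -0.235,  0.26 ]), array([ 0.468, -0.163,  0.239]), array([ 0.466, -0.089,  0.22 ]), array([ 0.476, -0.015,  0.203]), array([0.496, 0.057, 0.187]), array([0.527, 0.125, 0.171]), array([0.568, 0.188, 0.156])] [0.584 0.207 0.15 ]
```

Request:
play_rows(steps=[[4.8, 7.3, -18, 0, 0, 0], [4.8, 7.3, -18, 0, 0, 0], [16.6, -18.5, 5.7, 0.57, -1.25, 3.2], [16.6, -18.5, 5.7, 0.57, -1.25, 3.2], [16.6, -18.5, 5.7, 0.57, -1.25, 3.2]])

```text
t: 9.95
eef_pos: [0.4707, -0.1863, 0.2442]
eef_rot: [0.08, 0.871, 0.451, 0.176]
wrist_force: [-0.4, 0.7, -2.2]
finger_gap: 0.0564
gripper_force: 20.0
```

Request:
play_rows(steps=[[16.6, -18.5, 5.7, 0.57, -1.25, 3.2], [16.6, -18.5, 5.7, 0.57, -1.25, 3.2], [16.6, -18.5, 5.7, 0.57, -1.25, 3.2], [16.6, -18.5, 5.7, 0.57, -1.25, 3.2], [16.6, -18.5, 5.7, 0.57, -1.25, 3.2]])

```text
t: 10.45
eef_pos: [0.4676, -0.0627, 0.2125]
eef_rot: [0.057, 0.935, 0.325, 0.127]
wrist_force: [0.8, -0.0, -0.0]
finger_gap: 0.0562
gripper_force: 20.0
```

Request:
play_rows(steps=[[16.6, -18.5, 5.7, 0.57, -1.25, 3.2], [16.6, -18.5, 5.7, 0.57, -1.25, 3.2], [16.6, -18.5, 5.7, 0.57, -1.25, 3.2], [16.6, -18.5, 5.7, 0.57, -1.25, 3.2], [16.6, -18.5, 5.7, 0.57, -1.25, 3.2]])

```text
t: 10.95
eef_pos: [0.4957, 0.0586, 0.1852]
eef_rot: [0.034, 0.978, 0.191, 0.074]
wrist_force: [0.4, 0.3, -0.9]
finger_gap: 0.056
gripper_force: 20.0
```

Request:
play_rows(steps=[[16.6, -18.5, 5.7, 0.57, -1.25, 3.2], [16.6, -18.5, 5.7, 0.57, -1.25, 3.2], [16.6, -18.5, 5.7, 0.57, -1.25, 3.2], [16.6, -18.5, 5.7, 0.57, -1.25, 3.2], [16.6, -18.5, 5.7, 0.57, -1.25, 3.2]])

```text
t: 11.45
eef_pos: [0.5534, 0.169, 0.1588]
eef_rot: [0.009, 0.998, 0.053, 0.02]
wrist_force: [0.6, -0.1, -0.5]
finger_gap: 0.0563
gripper_force: 20.0
```

Request:
play_rows(steps=[[16.6, -18.5, 5.7, 0.57, -1.25, 3.2], [16.6, -18.5, 5.7, 0.57, -1.25, 3.2], [0, 0, 0, 0, 0, 0], [0, 0, 0, 0, 0, 0]])

```text
t: 11.85
eef_pos: [0.5836, 0.2066, 0.148]
eef_rot: [-0.0, 1.0, -0.001, -0.002]
wrist_force: [0.3, 0.2, -0.8]
finger_gap: 0.0562
gripper_force: 20.0
```

```bash
python3 - <<'E'
from h import *
import pickle
o=sensors.get_obs(); print(pose().round(4),o['joint_pos'].round(2),o['t'],o['finger_gap'])
T=toolT([.584,.207,.095],[0,0,1],[0,-1,0]); print(screw(T,5))
# tilt/height check from side view: rows of tub projected axis points
b=grab('side'); pickle.dump(b,open('s4.pkl','wb'))
x,y=proj(b,pose()[:3,3]).astype(int); P=pose()
im=cv2.cvtColor(b['img'],cv2.COLOR_RGB2BGR).copy(); y0,x0=y-60,x-60
cr=cv2.resize(im[y0:y0+120,x0:x0+120],(600,600),interpolation=cv2.INTER_CUBIC)
for h in (.029,-.033):
  for t in np.linspace(0,6.28,24):
    r_=.024 if h>0 else .029
    q=proj(b,P[:3,3]+P[:3,2]*h+r_*(np.cos(t)*P[:3,0]+np.sin(t)*P[:3,1])); q=((q-[x0,y0]+.5)*5).astype(int); cv2.circle(cr,(int(q[0]),int(q[1])),2,(0,0,255),-1)
cv2.imwrite('pics/s4.png',cr)
E
```

```text
[[ 1.     -0.0026 -0.0032  0.5836]
 [-0.0026 -1.      0.      0.2066]
 [-0.0032 -0.     -1.      0.148 ]
 [ 0.      0.      0.      1.    ]] [-0.9   0.7   0.72  1.72 -0.56  0.93 -1.53] 11.85 0.05622409422609582
(array([ 0.11, -0.08, 10.6 , -0.  ,  0.04, -0.03]), [array([0.584, 0.207, 0.137]), array([0.584, 0.207, 0.127]), array([0.584, 0.207, 0.116]), array([0.584, 0.207, 0.106]), array([0.584, 0.207, 0.095])])
```

View pics/s4.png

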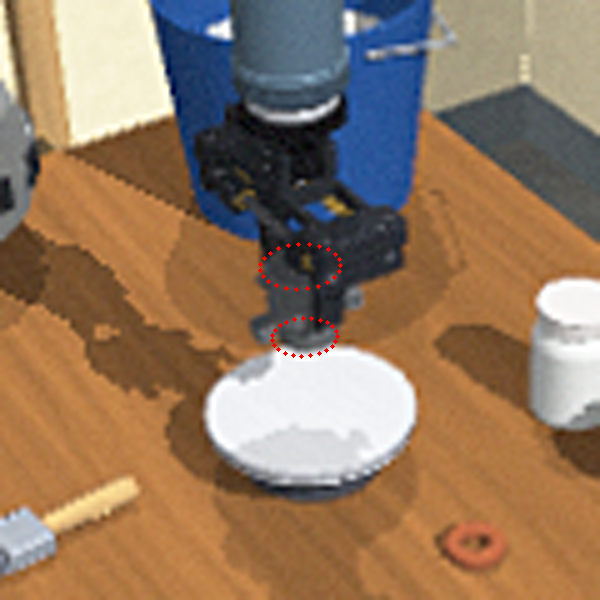

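The side view shows the tub hanging upright over the wheel. Its foot, at about (303,345), matches the predicted ring of dots.

Request:
play_rows(steps=[[0, 0, 15, 0, 0, 0], [0, 0, 15, 0, 0, 0], [0, 0, 15, 0, 0, 0], [0, 0, 12, 0, 0, 0], [0, 0, 6, 0, 0, 0]])

```text
t: 12.4
eef_pos: [0.583, 0.2066, 0.0845]
eef_rot: [-0.0, 1.0, -0.002, -0.002]
wrist_force: [-0.3, 0.2, -1.1]
finger_gap: 0.0561
gripper_force: 20.0
```

Request:
play_rows(steps=[[0, 0, 2, 0, 0, 0], [0, 0, 2, 0, 0, 0], [0, 0, 0, 0, 0, 0]])

```text
t: 12.7
eef_pos: [0.5842, 0.207, 0.0826]
eef_rot: [-0.001, 1.0, -0.002, -0.001]
wrist_force: [-0.4, -0.1, -0.5]
finger_gap: 0.0566
gripper_force: 20.0
```

Request:
play_rows(steps=[[0, 0, 1, 0, 0, 0], [0, 0, 1, 0, 0, 0], [0, 0, 0, 0, 0, 0], [0, 0, 0, 0, 0, 0]])

```text
t: 13.1
eef_pos: [0.584, 0.207, 0.0805]
eef_rot: [-0.001, 1.0, -0.002, -0.001]
wrist_force: [0.1, -0.4, -0.6]
finger_gap: 0.0562
gripper_force: 20.0
```

Request:
play_rows(steps=[[0, 0, 1, 0, 0, 0], [0, 0, 0, 0, 0, 0]])

```text
t: 13.3
eef_pos: [0.5841, 0.207, 0.0798]
eef_rot: [-0.001, 1.0, -0.002, -0.001]
wrist_force: [-0.8, 0.2, 3.5]
finger_gap: 0.0563
gripper_force: 20.0
```

Request:
play_rows(steps=[[0, 0, 1, 0, 0, 0], [0, 0, 0, 0, 0, 0]])

```text
t: 13.5
eef_pos: [0.5842, 0.207, 0.0797]
eef_rot: [-0.001, 1.0, -0.002, -0.001]
wrist_force: [-5.1, -0.9, 12.2]
finger_gap: 0.0567
gripper_force: 20.0
```

Contact. I'll back off 1 mm, release and rise.

Request:
play_rows(steps=[[0, 0, -1.2, 0, 0, 0], [0, 0, 0, 0, 0, 0]])

```text
t: 13.7
eef_pos: [0.5842, 0.207, 0.0798]
eef_rot: [-0.001, 1.0, -0.002, -0.001]
wrist_force: [-0.9, 0.7, 3.8]
finger_gap: 0.0563
gripper_force: 20.0
```

Request:
play_rows(steps=[[0, 0, 0, 0, 0, 0], [0, 0, 0, 0, 0, 0], [0, 0, 0, 0, 0, 0], [0, 0, 0, 0, 0, 0], [0, 0, 0, 0, 0, 0]], grip=85)

```text
t: 14.2
eef_pos: [0.5839, 0.2069, 0.0795]
eef_rot: [-0.001, 1.0, -0.002, -0.001]
wrist_force: [-1.2, 0.7, -0.4]
finger_gap: 0.0848
gripper_force: 0.0
```

Request:
play_rows(steps=[[0, 0, -10, 0, 0, 0], [0, 0, -30, 0, 0, 0], [0, 0, -30, 0, 0, 0], [0, 0, -30, 0, 0, 0], [0, 0, -30, 0, 0, 0]])

```text
t: 14.7
eef_pos: [0.5842, 0.2065, 0.2115]
eef_rot: [-0.001, 1.0, -0.002, -0.001]
wrist_force: [-0.1, -0.2, 0.6]
finger_gap: 0.0848
gripper_force: 0.0
```

Request:
play_rows(steps=[[0, 0, 0, 0, 0, 0], [0, 0, 0, 0, 0, 0]])

```text
t: 14.9
eef_pos: [0.5844, 0.2069, 0.2105]
eef_rot: [-0.001, 1.0, -0.002, -0.0]
wrist_force: [-0.1, 0.2, -0.4]
finger_gap: 0.0852
gripper_force: 0.0
```

```bash
python3 - <<'E'
from h import *
import pickle
P=pose(); print(P[:3,3]); c=grab('wrist'); pickle.dump(c,open('w5.pkl','wb'))
im=cv2.resize(cv2.cvtColor(c['img'],cv2.COLOR_RGB2BGR),(800,600),interpolation=cv2.INTER_CUBIC)
m=np.array([.584,.207,.112])
for t in np.linspace(0,6.28,30):
    for rr,z in((.0255,.112),(.08,.05)):
        q=proj(c,[m[0]+rr*np.cos(t),m[1]+rr*np.sin(t),z])*1.5625; cv2.circle(im,(int(q[0]),int(q[1])),1,(0,0,255),-1)
cv2.imwrite('pics/w5.png',im)
E
```

```text
[0.58439316 0.206916   0.21046203]
```

View pics/w5.png

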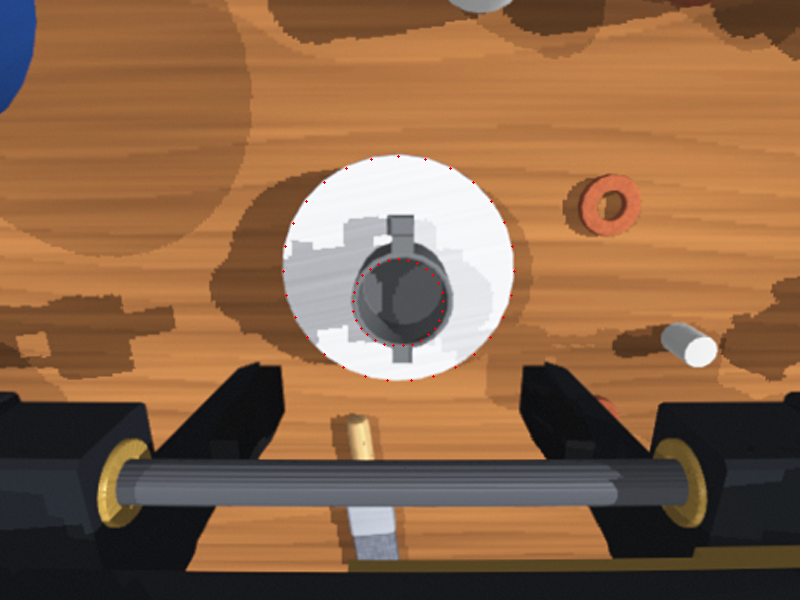

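The tub stands upright on the wheel, released, with its rim centred near (402,300). ring_a is at (610,205). Next I'll measure both.

```bash
cat >> h.py <<'E'
def rings(f,z=.005):
    h=cv2.cvtColor(f['img'],cv2.COLOR_RGB2HSV); m=((h[...,0]<10)&(h[...,1]>110)&(h[...,2]>90)).astype(np.uint8)
    m=cv2.morphologyEx(m,cv2.MORPH_OPEN,np.ones((3,3)))
    out=[]
    for c in cv2.findContours(m,0,1)[0]:
        if len(c)<15: continue
        (u,v),_=cv2.minEnclosingCircle(c); p=onz(f,u,v,z); P=np.array([onz(f,*q[0],z)[:2] for q in c],np.float32)
        (x,y),r_=cv2.minEnclosingCircle(P)
        if r_<.04: out.append((round(x,4),round(y,4),round(r_,4),(round(u),round(v))))
    return out
def tubc(f,z=.112):  # rim: dark-grey blob circle near the expected place
    from scipy.optimize import least_squares
    g=cv2.GaussianBlur(cv2.cvtColor(f['img'],cv2.COLOR_RGB2GRAY),(0,0),1).astype(float)
    c=np.array([.584,.206])
    ed=[]
    for t in np.linspace(0,2*np.pi,72,endpoint=False):
        d=np.array([np.cos(t),np.sin(t)]); rr=np.arange(.021,.030,.0003)
        # cavity edge: dark inside -> lighter rim
        q=[proj(f,[*(c+r_*d),z]) for r_ in rr]; v=np.array([cv2.getRectSubPix(g.astype(np.float32),(1,1),(float(a),float(b)))[0,0] for a,b in q])
        k=np.argmax(np.diff(v)); 
        if np.diff(v)[k]>1.: ed.append(c+rr[k]*d)
    ed=np.array(ed); s=least_squares(lambda p:np.hypot(*(ed-p[:2]).T)-.0255,[*c],loss='soft_l1',f_scale=.0007).x
    return s,len(ed),np.median(np.hypot(*(ed-s).T))
E
python3 - <<'E'
from h import *
import pickle
c=pickle.load(open('w5.pkl','rb')); s=1/1.5625
print('hand',onz(c,402*s,299.5*s,.112)); print('fit',tubc(c)); print(rings(c))
P=pose()
T=toolT([.626,.047,.12],[0,0,1],[0,-1,0]); print(screw(T,5))
E
```

```text
hand [0.58677793 0.20491119 0.112     ]
fit (array([0.58480174, 0.20505729]), 72, np.float64(0.02742388866469153))
[(0.4569, 0.0262, 0.0123, (388, 260)), (0.6297, 0.0478, 0.0239, (389, 130))]
(array([ 8.550e+00,  3.197e+01,  1.784e+01, -2.000e-02,  2.000e-02,
       -4.000e-02]), [array([0.592, 0.175, 0.191]), array([0.601, 0.143, 0.174]), array([0.609, 0.111, 0.156]), array([0.617, 0.079, 0.138]), array([0.626, 0.047, 0.12 ])])
```

Request:
play_rows(steps=[[8.5, 32, 10, 0, 0, 0], [8.5, 32, 15, 0, 0, 0], [8.5, 32, 20, 0, 0, 0], [8.5, 32, 22, 0, 0, 0], [8.5, 32, 22, 0, 0, 0]], grip=65)

```text
t: 15.45
eef_pos: [0.6251, 0.0456, 0.1181]
eef_rot: [-0.001, 1.0, -0.002, -0.002]
wrist_force: [-0.8, -0.7, 0.9]
finger_gap: 0.0651
gripper_force: 0.0
```

Request:
play_rows(steps=[[0, 0, 0, 0, 0, 0], [0, 0, 0, 0, 0, 0], [0, 0, 0, 0, 0, 0]])

```text
t: 15.75
eef_pos: [0.6257, 0.0482, 0.12]
eef_rot: [-0.001, 1.0, -0.001, -0.001]
wrist_force: [0.2, -0.4, 0.7]
finger_gap: 0.0648
gripper_force: 0.0
```

```bash
python3 - <<'E'
from h import *
P=pose(); print(P[:3,3]); c=grab('wrist'); R=rings(c); print(R); print(sensors.get_obs()['joint_pos'].round(2))
x,y=min(R,key=lambda q:abs(q[2]-.0235))[:2]
T=toolT([x,y,.003],[0,0,1],[0,-1,0]); print(screw(T,5))
E
```

```text
[0.62569994 0.04820607 0.12001157]
[(0.4435, 0.0385, 0.0251, (264, 344)), (0.6287, 0.0484, 0.0233, (255, 185)), (0.7758, 0.0035, 0.0288, (312, 5))]
[-0.61  0.75  0.68  1.71 -0.58  0.9  -1.25]
(array([ 5.800e-01,  7.000e-02,  2.347e+01, -3.000e-02,  2.000e-02,
       -2.000e-02]), [array([0.626, 0.049, 0.097]), array([0.627, 0.049, 0.073]), array([0.628, 0.048, 0.05 ]), array([0.628, 0.048, 0.026]), array([0.629, 0.048, 0.003])])
```

Request:
play_rows(steps=[[0.6, 0, 26, 0, 0, 0], [0.6, 0, 26, 0, 0, 0], [0.6, 0, 26, 0, 0, 0], [0.6, 0, 24, 0, 0, 0], [0.6, 0, 14, 0, 0, 0]])

```text
t: 16.3
eef_pos: [0.628, 0.0488, 0.0029]
eef_rot: [-0.001, 1.0, -0.001, -0.002]
wrist_force: [-0.4, 0.5, 0.4]
finger_gap: 0.0649
gripper_force: 0.0
```

Request:
play_rows(steps=[[0, 0, 0, 0, 0, 0], [0, 0, 0, 0, 0, 0], [0, 0, 0, 0, 0, 0], [0, 0, 0, 0, 0, 0], [0, 0, 0, 0, 0, 0]], grip=40, newtons=10)

```text
t: 16.8
eef_pos: [0.6296, 0.047, 0.0054]
eef_rot: [-0.001, 1.0, -0.002, 0.0]
wrist_force: [0.5, 0.2, 4.0]
finger_gap: 0.0456
gripper_force: 10.0
```

Request:
play_rows(steps=[[0, 0, -10, 0, 0, 0], [0, 0, -30, 0, 0, 0], [0, 0, -40, 0, 0, 0], [0, 0, -40, 0, 0, 0], [0, 0, -40, 0, 0, 0]])

```text
t: 17.3
eef_pos: [0.6286, 0.0464, 0.1664]
eef_rot: [-0.001, 1.0, -0.002, -0.001]
wrist_force: [0.3, 0.5, -0.8]
finger_gap: 0.0453
gripper_force: 10.0
```

Request:
play_rows(steps=[[0, 0, 0, 0, 0, 0], [0, 0, 0, 0, 0, 0]])

```text
t: 17.5
eef_pos: [0.6293, 0.0468, 0.1654]
eef_rot: [-0.001, 1.0, -0.002, 0.0]
wrist_force: [0.1, -0.3, -0.0]
finger_gap: 0.0452
gripper_force: 10.0
```

```bash
python3 - <<'E'
from h import *
P=pose(); print(P[:3,3]); c=grab('wrist')
g=c['img'][150:384]; cv2.imwrite('pics/w6.png',cv2.cvtColor(cv2.resize(g[:,128:384],None,fx=2.5,fy=2.5),cv2.COLOR_RGB2BGR))
h=cv2.cvtColor(c['img'],cv2.COLOR_RGB2HSV); m=((h[...,0]<10)&(h[...,1]>110)&(h[...,2]>60)).astype(np.uint8)
print([(cv2.boundingRect(k),len(k)) for k in cv2.findContours(m,0,1)[0] if len(k)>15])
print('TCP px',proj(c,P[:3,3]))
E
```

```text
[0.6293105  0.04681101 0.16542774]
[((247, 324, 33, 11), 70), ((216, 208, 83, 78), 231), ((215, 0, 137, 41), 297)]
TCP px [253.41372007 247.28670557]
```

View pics/w6.png

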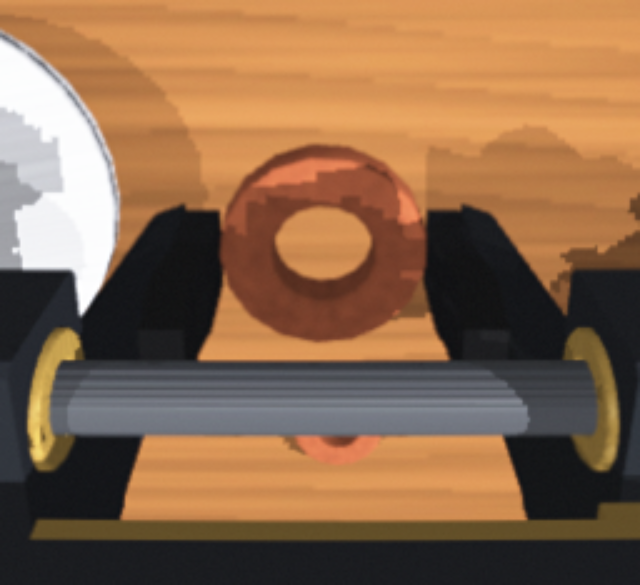

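```bash
python3 - <<'E'
from h import *
import pickle
c=pickle.load(open('w5.pkl','rb')); g=cv2.cvtColor(c['img'],cv2.COLOR_RGB2GRAY)
for u in (240,246,268,274): print('col',u,'rows155-228',g[155:228,u].tolist())
for v in (186,192,198): print('row',v,'cols 220-296',g[v,220:296].tolist())
# held ring centre in the tool frame
P=pose(); c=grab('wrist'); R=rings(c,P[2,3]); print([(np.array(q[:2])-P[:2,3],q) for q in R if abs(q[2]-.023)<.004])
E
```

```text
col 240 rows155-228 [247, 240, 213, 174, 129, 80, 59, 56, 57, 59, 74, 113, 135, 136, 125, 99, 73, 63, 62, 65, 77, 87, 89, 100, 110, 109, 111, 112, 110, 110, 110, 112, 111, 112, 111, 109, 111, 111, 111, 111, 111, 110, 109, 111, 114, 110, 96, 90, 91, 90, 92, 89, 90, 89, 90, 87, 87, 87, 87, 102, 125, 133, 128, 147, 230, 249, 248, 247, 247, 246, 244, 244, 245]
col 246 rows155-228 [243, 179, 74, 54, 57, 56, 56, 59, 97, 130, 136, 127, 94, 66, 63, 62, 63, 63, 63, 64, 64, 64, 64, 64, 64, 63, 63, 63, 63, 61, 61, 63, 62, 62, 63, 61, 63, 64, 63, 61, 62, 63, 61, 63, 62, 63, 64, 62, 63, 56, 49, 59, 73, 78, 79, 81, 79, 76, 78, 78, 77, 78, 88, 120, 133, 144, 217, 246, 247, 245, 245, 246, 247]
col 268 rows155-228 [210, 138, 77, 73, 75, 74, 76, 83, 119, 138, 133, 114, 80, 63, 65, 70, 79, 84, 82, 85, 83, 82, 82, 84, 84, 81, 83, 84, 83, 83, 83, 83, 81, 83, 82, 82, 84, 82, 82, 83, 82, 82, 82, 84, 83, 82, 83, 83, 83, 82, 70, 59, 56, 58, 57, 56, 58, 58, 57, 58, 55, 50, 48, 72, 96, 114, 177, 239, 250, 250, 249, 248, 246]
col 274 rows155-228 [232, 231, 232, 223, 174, 104, 81, 83, 83, 83, 96, 125, 137, 133, 
[... 768 characters left out ...]
 63, 64, 75, 82, 83, 83, 83, 83, 82, 83, 82, 81, 83, 83, 82, 83, 82, 82, 83, 82, 82, 82, 82, 83, 83, 82, 82, 82, 82, 82, 83, 78, 67, 57, 57, 57, 57, 88, 118, 131, 160, 215, 233, 232, 232, 231, 231]
row 198 cols 220-296 [182, 181, 181, 182, 182, 161, 130, 128, 137, 120, 101, 99, 101, 99, 97, 98, 98, 104, 114, 115, 111, 111, 111, 109, 86, 64, 63, 62, 63, 62, 64, 74, 82, 83, 83, 83, 82, 82, 83, 82, 83, 83, 83, 83, 81, 82, 82, 82, 84, 82, 82, 83, 82, 82, 83, 85, 81, 70, 60, 58, 58, 58, 58, 58, 58, 64, 103, 124, 136, 184, 226, 234, 234, 233, 233, 234]
[(array([-0.00080768, -0.00171316]), (0.6276, 0.0452, 0.0243, (257, 248))), (array([ 0.11879232, -0.02291316]), (0.7472, 0.024, 0.0199, (304, 4)))]
```

```bash
python3 - <<'E'
from h import *
import pickle
from scipy.optimize import least_squares
c=pickle.load(open('w5.pkl','rb'))
E=np.array([onz(c,u,v,.112)[:2] for u,v in ((240,165.7),(240,218.7),(274,165.8),(274,218.3),(246,162.9),(246,220.7),(268,163),(268,221),(225,186),(288.8,186),(224.3,192),(289.3,192))])
s=least_squares(lambda p:np.hypot(*(E-p[:2]).T)-p[2],[.584,.206,.029]); print('tub',s.x,(s.fun*1000).round(1))
P=pose(); f=grab('wrist')
h=cv2.cvtColor(f['img'],cv2.COLOR_RGB2HSV); m=((h[...,0]<10)&(h[...,1]>110)&(h[...,2]>60)).astype(np.uint8)
k=[k for k in cv2.findContours(m,0,1)[0] if 70<cv2.boundingRect(k)[2]<95][0]; x,y,w,hh=cv2.boundingRect(k); print(x,y,w,hh)
for dz in (-.004,-.002,0,.002,.004,.006,.008):
    z=P[2,3]+dz; far=onz(f,x+w/2,y+hh-.5,z+.005); near=onz(f,x+w/2,y-.5,z-.005); l=onz(f,x-.5,y+hh/2,z+.003);r_=onz(f,x+w-.5,y+hh/2,z+.003)
    print(dz,'diam x',near[0]-far[0],'diam y',l[1]-r_[1],'c rel',((near[0]+far[0])/2-P[0,3])*1000,((l[1]+r_[1])/2-P[1,3])*1000)
E
```

```text
tub [0.5855535  0.20528926 0.02843043] [-0.1  0.3 -0.   0.  -0.1 -0.4 -0.1 -0.1  0.1  0.1  0.2  0. ]
216 208 83 78
-0.004 diam x 0.04452654293552716 diam y 0.04661147575164239 c rel -1.9567355628927752 -1.990582432888459
-0.002 diam x 0.04386126928628087 diam y 0.04597710293850338 c rel -0.8860700258720433 -1.9972439302327893
0 diam x 0.04319599563703447 diam y 0.04534273012536436 c rel 0.18459551114868855 -2.003905427577113
0.002 diam x 0.04253072198778829 diam y 0.04470835731222535 c rel 1.2552610481694204 -2.0105669249214433
0.004 diam x 0.041865448338542 diam y 0.044073984499086324 c rel 2.3259265851901523 -2.017228422265781
0.006 diam x 0.0412001746892956 diam y 0.043439611685947316 c rel 3.396592122210773 -2.023889919610111
0.008 diam x 0.04053490104004942 diam y 0.0428052388728083 c rel 4.467257659231394 -2.0305514169544345
```

Request:
play_rows(steps=[[-8.6, -32.1, 0, 0, 0, 0], [-8.6, -32.1, 0, 0, 0, 0], [-8.6, -32.1, 0, 0, 0, 0], [-8.6, -32.1, 0, 0, 0, 0], [-8.6, -32, 0, 0, 0, 0]])

```text
t: 18.15
eef_pos: [0.5853, 0.2082, 0.1631]
eef_rot: [-0.0, 1.0, -0.002, -0.002]
wrist_force: [0.6, -0.1, -0.2]
finger_gap: 0.0456
gripper_force: 10.0
```

Request:
play_rows(steps=[[0, 0, 0, 0, 0, 0], [0, 0, 15, 0, 0, 0], [0, 0, 15, 0, 0, 0], [0, 0, 0, 0, 0, 0], [0, 0, 0, 0, 0, 0]])

```text
t: 18.65
eef_pos: [0.5863, 0.2056, 0.1336]
eef_rot: [-0.0, 1.0, -0.003, -0.002]
wrist_force: [0.5, 0.2, 1.0]
finger_gap: 0.0452
gripper_force: 10.0
```

```bash
python3 - <<'E'
from h import *
P=pose(); print(P[:3].round(4)); print(screw(toolT([.5863,.2072,.1195],[0,0,1],[0,-1,0]),2)[0])
E
```

```text
[[ 1.000e+00 -5.900e-03 -3.100e-03  5.863e-01]
 [-5.900e-03 -1.000e+00  1.000e-04  2.056e-01]
 [-3.100e-03 -1.000e-04 -1.000e+00  1.336e-01]]
[-0.   -0.78  7.05 -0.    0.09 -0.17]
```

Request:
play_rows(steps=[[0, -0.8, 7, 0, 0.1, 0], [0, -0.8, 7, 0, 0.1, 0], [0, 0, 0, 0, 0, 0], [0, 0, 0, 0, 0, 0], [0, 0, 0, 0, 0, 0]])

```text
t: 19.15
eef_pos: [0.5867, 0.2089, 0.1208]
eef_rot: [-0.001, 1.0, -0.002, 0.001]
wrist_force: [-0.3, -0.3, -0.8]
finger_gap: 0.0451
gripper_force: 10.0
```

Request:
play_rows(steps=[[0, 1.2, 1, 0, 0, 0], [0, 0, 0, 0, 0, 0], [0, 0, 0, 0, 0, 0]])

```text
t: 19.45
eef_pos: [0.5866, 0.2076, 0.1197]
eef_rot: [-0.001, 1.0, -0.002, 0.001]
wrist_force: [-0.4, 0.1, -0.9]
finger_gap: 0.0455
gripper_force: 10.0
```

```bash
python3 - <<'E'
from h import *
for i in range(3): print(pose()[:3,3].round(4)); grab_frame('top')
E
```

```text
[0.5866 0.2076 0.1197]
[0.5866 0.2077 0.1197]
[0.5866 0.2077 0.1196]
```

Good. Release.

Request:
play_rows(steps=[[0, 0, 0, 0, 0, 0], [0, 0, 0, 0, 0, 0], [0, 0, 0, 0, 0, 0], [0, 0, 0, 0, 0, 0], [0, 0, 0, 0, 0, 0]], grip=65)

```text
t: 20.1
eef_pos: [0.5865, 0.2077, 0.1195]
eef_rot: [-0.001, 1.0, -0.002, 0.001]
wrist_force: [-0.4, 0.9, -0.3]
finger_gap: 0.065
gripper_force: 0.0
```

Request:
play_rows(steps=[[0, 0, -18, 0, 0, 0], [0, 0, -24, 0, 0, 0], [0, 0, -24, 0, 0, 0], [0, 0, -24, 0, 0, 0], [0, 0, 0, 0, 0, 0]])

```text
t: 20.6
eef_pos: [0.5887, 0.2076, 0.2142]
eef_rot: [-0.002, 1.0, -0.002, 0.004]
wrist_force: [-0.2, -0.1, 0.5]
finger_gap: 0.065
gripper_force: 0.0
```

```bash
python3 - <<'E'
from h import *
import pickle
P=pose(); print(P[:3,3]); c=grab('wrist'); pickle.dump(c,open('w7.pkl','wb'))
# ring in tub: centre of mask on the plane of the ring (0.05+0.033+.005)
print(rings(c,.086)); print('tub',tubc(c))
T=toolT([.4425,.038,.12],[0,0,1],[0,-1,0]); print(screw(T,6))
i=c['img']; u,v=proj(c,[.585,.206,.112]).astype(int); cv2.imwrite('pics/w7.png',cv2.cvtColor(cv2.resize(i[v-50:v+50,u-65:u+65],None,fx=6,fy=6,interpolation=cv2.INTER_CUBIC),cv2.COLOR_RGB2BGR))
E
```

```text
[0.588747   0.20764814 0.21417072]
[(0.4852, 0.0687, 0.0054, (384, 278)), (0.5033, 0.0784, 0.0121, (378, 262)), (0.5857, 0.2058, 0.0228, (257, 188)), (0.7458, 0.0455, 0.016, (449, 4))]
tub (array([0.58488376, 0.20486407]), 72, np.float64(0.027148994482111093))
(array([-24.17,  28.37,  15.23,  -0.03,  -0.05,  -0.04]), [array([0.563, 0.179, 0.197]), array([0.539, 0.151, 0.181]), array([0.515, 0.123, 0.166]), array([0.491, 0.095, 0.151]), array([0.467, 0.066, 0.135]), array([0.442, 0.038, 0.12 ])])
```

View pics/w7.png

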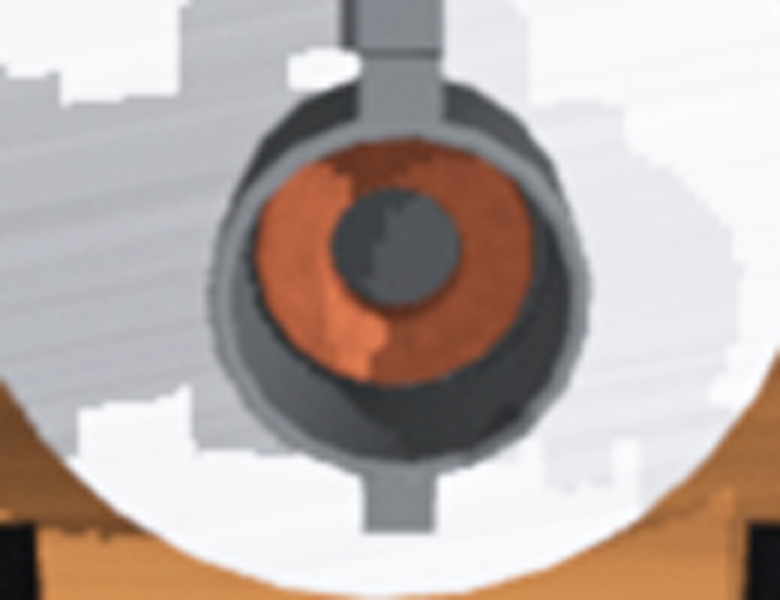

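Ring A lies flat on the floor of the tub, which stands undisturbed. Next is ring B.

Request:
play_rows(steps=[[-24, 28.5, 5, 0, 0, 0], [-24, 28.5, 8, 0, 0, 0], [-24, 28.5, 18, 0, 0, 0], [-24, 28.5, 20, 0, 0, 0], [-24, 28.5, 20, 0, 0, 0]])

```text
t: 21.15
eef_pos: [0.4644, 0.0647, 0.1373]
eef_rot: [-0.001, 1.0, -0.002, 0.001]
wrist_force: [0.2, -0.2, 0.3]
finger_gap: 0.0649
gripper_force: 0.0
```

Request:
play_rows(steps=[[-24, 28, 20, 0, 0, 0], [0, 0, 0, 0, 0, 0], [0, 0, 0, 0, 0, 0], [0, 0, 0, 0, 0, 0]])

```text
t: 21.55
eef_pos: [0.443, 0.0386, 0.1184]
eef_rot: [-0.001, 1.0, -0.001, 0.002]
wrist_force: [1.2, 0.9, -0.4]
finger_gap: 0.0651
gripper_force: 0.0
```

```bash
python3 - <<'E'
from h import *
P=pose(); print(P[:3].round(4)); c=grab('wrist'); R=rings(c); print(R); print(sensors.get_obs()['joint_pos'].round(2))
x,y=min(R,key=lambda q:abs(q[2]-.0235))[:2]
T=toolT([x,y+.0018,.004],[0,0,1],[0,-1,0]); print(screw(T,5))
E
```

```text
[[ 1.     -0.0026  0.0031  0.443 ]
 [-0.0026 -1.      0.0018  0.0386]
 [ 0.0031 -0.0018 -1.      0.1184]]
[(0.4427, 0.0386, 0.0234, (255, 190))]
[-0.78  0.49  0.74  2.19 -0.55  0.65 -1.23]
(array([-1.50e-01, -3.10e-01,  2.29e+01, -2.00e-02, -4.00e-02, -2.00e-02]), [array([0.443, 0.039, 0.096]), array([0.443, 0.039, 0.073]), array([0.443, 0.04 , 0.05 ]), array([0.443, 0.04 , 0.027]), array([0.443, 0.04 , 0.004])])
```

Request:
play_rows(steps=[[-0.1, -0.3, 26, 0, 0, 0], [-0.1, -0.3, 26, 0, 0, 0], [-0.1, -0.3, 26, 0, 0, 0], [-0.2, -0.3, 24, 0, 0, 0], [-0.2, -0.3, 12.5, 0, 0, 0]])

```text
t: 22.1
eef_pos: [0.4418, 0.0404, 0.0021]
eef_rot: [-0.001, 1.0, -0.001, 0.001]
wrist_force: [0.7, -0.2, 0.1]
finger_gap: 0.0652
gripper_force: 0.0
```

Request:
play_rows(steps=[[0, 0, 0, 0, 0, 0], [0, 0, 0, 0, 0, 0], [0, 0, 0, 0, 0, 0], [0, 0, 0, 0, 0, 0], [0, 0, 0, 0, 0, 0]], grip=40, newtons=10)

```text
t: 22.6
eef_pos: [0.442, 0.0397, 0.0041]
eef_rot: [-0.001, 1.0, -0.002, 0.002]
wrist_force: [0.3, 0.4, 2.0]
finger_gap: 0.0457
gripper_force: 10.0
```

Request:
play_rows(steps=[[0, 0, -10, 0, 0, 0], [0, 0, -30, 0, 0, 0], [0, 0, -40, 0, 0, 0], [0, 0, -40, 0, 0, 0], [0, 0, -40, 0, 0, 0]])

```text
t: 23.1
eef_pos: [0.4404, 0.0388, 0.1655]
eef_rot: [-0.001, 1.0, -0.002, 0.001]
wrist_force: [0.2, 1.6, -1.1]
finger_gap: 0.0457
gripper_force: 10.0
```

Request:
play_rows(steps=[[0, 0, 0, 0, 0, 0], [0, 0, 0, 0, 0, 0], [0, 0, 0, 0, 0, 0]])

```text
t: 23.4
eef_pos: [0.4402, 0.0393, 0.163]
eef_rot: [-0.001, 1.0, -0.002, 0.0]
wrist_force: [-0.1, 0.7, 0.1]
finger_gap: 0.0453
gripper_force: 10.0
```

```bash
python3 - <<'E'
from h import *
P=pose(); print(P[:3].round(4)); f=grab('wrist')
h=cv2.cvtColor(f['img'],cv2.COLOR_RGB2HSV); m=((h[...,0]<10)&(h[...,1]>110)&(h[...,2]>60)).astype(np.uint8)
print([cv2.boundingRect(k) for k in cv2.findContours(m,0,1)[0] if len(k)>15])
print(((np.array([.5863,.2074,.15])-P[:3,3])*1000).round(1))
E
```

```text
[[ 1.000e+00 -3.700e-03  3.000e-04  4.402e-01]
 [-3.700e-03 -1.000e+00  1.400e-03  3.930e-02]
 [ 3.000e-04 -1.400e-03 -1.000e+00  1.630e-01]]
[(215, 208, 84, 79), (0, 0, 12, 31)]
[146.1 168.1 -13. ]
```

Request:
play_rows(steps=[[24.3, -28, 0, 0, 0, 0], [24.3, -28, 0, 0, 0, 0], [24.3, -28, 0, 0, 0, 0], [24.3, -28, 0, 0, 0, 0], [24.3, -28, 0, 0, 0, 0]])

```text
t: 23.95
eef_pos: [0.5631, 0.1794, 0.1622]
eef_rot: [-0.0, 1.0, -0.002, -0.001]
wrist_force: [-0.3, 0.1, 0.3]
finger_gap: 0.0453
gripper_force: 10.0
```

Request:
play_rows(steps=[[24.3, -28, 0, 0, 0, 0], [0, 0, 10, 0, 0, 0], [0, 0, 17, 0, 0, 0], [0, 0, 0, 0, 0, 0], [0, 0, 0, 0, 0, 0]])

```text
t: 24.45
eef_pos: [0.5864, 0.2049, 0.136]
eef_rot: [-0.0, 1.0, -0.003, -0.0]
wrist_force: [-0.5, -0.1, 0.4]
finger_gap: 0.0453
gripper_force: 10.0
```

```bash
python3 - <<'E'
from h import *
P=pose(); print(P[:3].round(4)); print(screw(toolT([.5864,.2076,.12],[0,0,1],[0,-1,0]),2)[0])
E
```

```text
[[ 1.000e+00 -5.900e-03 -7.000e-04  5.864e-01]
 [-5.900e-03 -1.000e+00  1.000e-04  2.049e-01]
 [-7.000e-04 -1.000e-04 -1.000e+00  1.360e-01]]
[ 0.01 -1.35  7.99 -0.    0.02 -0.17]
```

Request:
play_rows(steps=[[0, -0.6, 8, 0, 0, 0], [0, -0.6, 8, 0, 0, 0], [0, 0, 0, 0, 0, 0], [0, 0, 0, 0, 0, 0], [0, 0, 0, 0, 0, 0]])

```text
t: 24.95
eef_pos: [0.5878, 0.2079, 0.1213]
eef_rot: [-0.001, 1.0, -0.002, 0.001]
wrist_force: [0.2, 0.8, -0.9]
finger_gap: 0.0456
gripper_force: 10.0
```

Request:
play_rows(steps=[[-1.2, 0.2, 1.5, 0, 0, 0], [0, 0, 0, 0, 0, 0], [0, 0, 0, 0, 0, 0], [0, 0, 0, 0, 0, 0]])

```text
t: 25.35
eef_pos: [0.5865, 0.2077, 0.1196]
eef_rot: [-0.001, 1.0, -0.002, 0.001]
wrist_force: [-0.2, 0.1, -0.6]
finger_gap: 0.0459
gripper_force: 10.0
```

Request:
play_rows(steps=[[0, 0, 0, 0, 0, 0], [0, 0, 0, 0, 0, 0], [0, 0, 0, 0, 0, 0], [0, 0, 0, 0, 0, 0], [0, 0, 0, 0, 0, 0]], grip=65)

```text
t: 25.85
eef_pos: [0.5865, 0.2077, 0.1196]
eef_rot: [-0.001, 1.0, -0.002, 0.001]
wrist_force: [0.4, 0.1, -0.0]
finger_gap: 0.0651
gripper_force: 0.0
```

Request:
play_rows(steps=[[0, 0, -18, 0, 0, 0], [0, 0, -24, 0, 0, 0], [0, 0, -24, 0, 0, 0], [0, 0, -24, 0, 0, 0], [0, 0, 0, 0, 0, 0]])

```text
t: 26.35
eef_pos: [0.5886, 0.2077, 0.2142]
eef_rot: [-0.002, 1.0, -0.002, 0.004]
wrist_force: [0.4, -0.8, -0.3]
finger_gap: 0.065
gripper_force: 0.0
```

Request:
play_rows(steps=[[0, 0, 0, 0, 0, 0], [0, 0, 0, 0, 0, 0], [0, 0, 0, 0, 0, 0]])

```text
t: 26.65
eef_pos: [0.5856, 0.2075, 0.2087]
eef_rot: [-0.0, 1.0, -0.002, 0.0]
wrist_force: [-0.0, 0.1, 0.4]
finger_gap: 0.0651
gripper_force: 0.0
```

```bash
python3 - <<'E'
from h import *
P=pose(); print(P[:3,3]); c=grab('wrist')
print([q for q in rings(c,.096) if abs(q[0]-.586)<.05]); print('tub',tubc(c))
h=cv2.cvtColor(c['img'],cv2.COLOR_RGB2HSV); m=((h[...,0]<10)&(h[...,1]>110)&(h[...,2]>60)).astype(np.uint8)
for k in cv2.findContours(m,0,1)[0]:
    x,y,w,hh=cv2.boundingRect(k)
    if w>40 and 150<y<240:
        print(x,y,w,hh)
        for z in (.088,.098,.108): print(z,'diam y',(onz(c,x-.5,y+hh/2,z)-onz(c,x+w-.5,y+hh/2,z))[1],'diam x',(onz(c,x+w/2,y-.5,z)-onz(c,x+w/2,y+hh-.5,z))[0])
E
```

```text
[0.58561073 0.20747609 0.20871336]
[(0.5855, 0.2053, 0.0231, (257, 189))]
tub (array([0.58490179, 0.20445899]), 72, np.float64(0.02692468246319215))
233 167 49 46
0.088 diam y 0.04680131735180984 diam x 0.04581884352183496
0.098 diam y 0.04504829286530512 diam x 0.044102619296065404
0.108 diam y 0.04329526837880043 diam x 0.042386395070295846
```

```bash
python3 -c "
from station import r
print(r.finish_job())"
```

```text
the job is handed in; nothing more can be done
None
```

The tub stands upright and released near the middle of the wheel with both rings in it, and the job is handed in at about 27 s; the hand-in returned no verdict. Ring A was seen lying flat. Ring B's position on it, flat, rests on its measured size and centre, as all 10 picture views were used.

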